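Set the length stop against its collar on the shop fence

ROBOT

A 6-joint arm with a two-finger parallel gripper is mounted at the origin on the work surface. World frame = base frame: x ahead of the robot, y to its left, z up, the work surface at z = 0. Lengths are in mm, angles in rad, forces in N, time in s.
With the tool pointing down it reaches from about 350 to 975 mm from the base axis. Payload 7.1 kg.
Tool frame: the origin (TCP) lies midway between the tips of the shut fingers; the grasp point (between the pads) lies 19 mm behind it (ctrl.grip_point_offset is the distance from the TCP to the grasp point, in mm); z points along the fingers, y is the line along which they close (so a half turn about z gives the same grasp; the last joint's range is limited). The gripper opens to 88 mm and grips with 3 to 60 N. Pads are 20 mm wide; open, the fingers measure 115 mm over their backs; the gripper's body (75 mm by 178 mm) begins 61 mm behind the grasp point.
Start: joints at [-1.331, 0.423, 1.63, -0, 1.089, -0.019], TCP at [159.969, -604.164, 222.675] pointing down, gripper open.
Joint ranges: [-3, 3], [-0.9, 2.11], [0.09, 2.58], [-1.31, 4.45], [0.11, 2.69], [-2.54, 2.54]. Speed limits (rad/s): [2.39, 2.39, 3.01, 3.14, 3.14, 3.14].

INTERFACE

Orientations are given as a rotation vector (axis times angle).
In Python, from workcell import get_obs, optics, close_job, spotter, ctrl gives the robot as it stands. The module is installed in compiled form; this text tells all that it offers.
- The arm moves only by the tool move_arm, never from a script. Its argument "rows" is a list of rows, each a list of 5 numbers: the shift along the tool's x, y, z in cm, then the turn about the tool's z in degrees, then the opening in per cent of the stroke, from 0 (shut) to 100 (fully open). A call has 1 to 10 rows; each row shifts and turns the commanded pose from where the row before left it, along the tool's axes as they then stand; what a row does not reach is not made up. A row lasts 1/8 s, in which the tool goes at most 62.5 mm and 10.7 degrees, less where a joint would pass 70% of its speed; a pose out of reach is approached as far as the arm can. A call with a gripper value outside its range is refused whole. The fingers move at their own pace and stop on an object; the grip force is fixed at half the most. Time passes only in rows, so rows that do not move let the fingers close. It gives the time, the measured TCP pose, the force, the opening and the grip force at its end, in the units of the state.
- get_obs(): the state, without advancing time (a new reading comes with each control period).
- optics.get_image(name): name is "side" or "top"; returns the picture (384x512x3 uint8, blue, green, red); there is no depth.
- optics.calibration(name): a dict with "camera_matrix" (3x3 intrinsics, pixels), "xyz" and "orientation" of the camera in the world. Camera axes: x right, y down, z forward; pixel columns grow to the right and rows downward; lengths in mm; the calibration is good to about 2 mm. A picture is of the moment at which its call begins. calibration takes no time and is no camera call.
- close_job(): hands the job in; it is judged then, once.
Trained networks look in the newest picture that a camera, given by its name, has taken for a name from the list of things; names that differ only in an ending like _2 or _b are one class to them, and where a whole thing is asked for, a point or a joint stands for the part that bears it (a point fixed in the world has none). Each returns a list of dicts, best first, with "conf" (0 to 1); they miss things now and then, are a little off and sometimes report something else, mostly with a low value. They report only what shows in the picture. A call takes as long as a camera call.
- spotter.find_in(camera, label): "point" ([column, row] in pixels, amid what is visible of it).
- spotter.regions_of(camera, label): "region" (384x512 bool, what is visible of it) and "point" ([column, row] in pixels, amid what is visible of it).
The state is a dict: "t": time; "qpos": joint angles; "qvel": joint speeds; "joint_torque": joint torques, N m; "ee_pos": TCP position; "orientation": TCP orientation; "ft_force": force on the tool from outside, world axes, zero at the start; "moment": the same for the moment, N m; "width": finger opening in mm; "grasp_force": force on a finger pad.
Only numpy, scipy, OpenCV 4.12 (cv2) and the standard library are available. Lean on these libraries where they do the work, as an engineer would, in place of code of your own. Each camera call takes 0.05 s, during which the arm holds its last target. There are 200 camera calls.

TASK

Set the length stop on the saw fence to its preset length: with the fingertips, press the black lock pad on top of it, and keep it held down while you push the stop along the rail until it butts against the steel collar with the knurled screw; then let the pad spring up, so that the stop is locked there, and move clear. Do not let the pad up on the way, do not shift the collar, and leave the things lying around the fence where they are.

Things in the scene. Friction and masses are not known exactly. Their poses are not given: they have to be found in the camera images.
- fence: The fence, fixed to the bench: plywood base 160 x 540 x 18 mm with an aluminium rail 50 mm wide, 500 mm long along its y axis, top 50 mm above the bench. Origin: centre of the underside of the base, on the bench. Its y axis runs along the rail from the length stop towards the collar; z is up.
- length_stop (a joint): Sliding position (m) of the length stop, a dark steel saddle on the rail: 70 mm across it, 90 mm along it, top 80 mm above the bench, a thin plate hanging down its front. Grows towards the collar (+y of the fence); the saddle's centre is at y = value - 0.11 in the fence frame. Starts from -0.03 to 0.04. Friction about 2 N unlocked; locked, it withstands over 20 N.
- lock_button (a joint): Travel of the lock pad, m: 0 up (locked), 0.008 right down. It moves straight down on a spring: about 5 N to begin with, 6.2 N at the bottom. The brake is off when it is more than 2.5 mm down and grips again when it comes up, wherever the stop then is.
- button_top (a point): Centre of the top of the black ribbed lock pad, 44 mm across the rail, 56 mm along it, 90 mm above the bench when up (10 mm above the saddle). It rides on the stop, midway between two upright cheeks at the saddle's ends, 66 mm apart inside, 12 mm thick, tops 102 mm above the bench. A push on the inside of the cheek nearest the collar also drives the stop. Axes as the fence's.
- stop_face (a point): Middle of the length stop's end face that looks to the collar, 45 mm from the pad's centre along +y of the fence, 66 mm above the bench. Axes as the fence's.
- collar_face (a point): Middle of the collar's face that looks to the length stop, 66 mm above the bench; the stop is home when stop_face meets it. The collar is a bright steel block on the rail, 62 mm across, 30 mm along it (beyond this point), 28 mm high, with a knurled screw on top, 102 mm above the bench; clamped, it holds against 100 N. Axes as the fence's.
- tape_measure: Bystander: black tape measure, 70 x 36 x 63 mm, loose on the bench beyond the fence. Origin: centre of its underside.
- wood_round: Bystander: wooden disc, 60 mm across, 32 mm high, loose beyond the fence. Origin: centre of its underside.
- glue_bottle: Bystander: white bottle with a cap, 56 mm across, 150 mm high, standing beyond the fence. Origin: centre of its underside.
- offcut: Bystander: strip of wood 32 x 150 x 20 mm, lying loose on the robot's side of the fence. Origin: centre of its underside.

How it is judged:
By the outcome, as a careful person would: the job done as asked, in the order asked, and still so for the second after the job is handed in, with the robot touching nothing.
It also fails if it takes over 38 s, if anything falls off the work surface, if the arm or the gripper's body presses on something with over 40 N, if the wrist force passes 120 N, or if a joint passes its speed limit or range.

## Working session

There is one attempt and no reset: what is moved stays moved. The work goes in short steps, Python scripts to look and compute and a tool call to move; the robot and the scene stay as the last step left them, time stands still between calls to the robot, and variables do not carry over. Pictures are saved under pics/ and viewed, at most 10 in all, crops included, and the job is handed in when it is done.

Besides the shell and the picture viewer there is one more tool, called as name(argument=value, ...), one argument or row to a line, values as JSON. move_arm: Moves the arm, as the interface text tells. Its arguments: {"type":"object","properties":{"rows":{"type":"array","items":{"type":"array","items":{"type":"number"}}}},"required":["rows"]}

```bash
mkdir -p pics; cat > h.py <<'E'
import numpy as np, cv2
from scipy.spatial.transform import Rotation as R
from workcell import get_obs, optics, close_job, spotter, ctrl
def ray(cam,p):
    c=optics.calibration(cam);o=np.array(c["xyz"],float);q=np.array(c["orientation"],float)
    M=R.from_rotvec(q).as_matrix() if q.shape==(3,) else q
    d=M@np.linalg.inv(np.array(c["camera_matrix"]))@np.array([p[0],p[1],1.]);return o,d
def at(cam,p,z):
    o,d=ray(cam,p);return o+d*(z-o[2])/d[2]
E
python3 - <<'E'
from h import *
for c in("top","side"):
    cv2.imwrite(f"pics/{c}0.png",optics.get_image(c)); print(c,optics.calibration(c)["xyz"])
for l,z in(("lock_button",90),("collar_face",80),("length_stop",80),("fence",50),("button_top",90)):
    for c in("top","side"):
        r=spotter.find_in(c,l)[:2]
        for x in r: print(l,c,np.round(x["point"]),round(x["conf"],2),at(c,x["point"],z).round(1))
o=get_obs();print(o["t"],o["ee_pos"],o["orientation"],R.from_rotvec(o["orientation"]).as_matrix().round(3),ctrl.grip_point_offset)
E
```

```text
top [536.73143772  13.25902065 783.82588949]
side [ 359.76115606 -637.68268096  585.15029569]
lock_button top [353. 229.] 0.81 [ 512.8 -191.8   90. ]
lock_button side [251. 279.] 0.61 [ 504.5 -190.7   90. ]
lock_button side [250. 289.] 0.53 [ 496.5 -209.1   90. ]
collar_face top [242. 220.] 0.86 [534.5  23.5  80. ]
collar_face top [270. 286.] 0.64 [406.3 -30.   80. ]
collar_face side [230. 208.] 0.97 [527.8   7.4  80. ]
length_stop top [350. 234.] 0.88 [ 504.5 -189.8   80. ]
length_stop side [250. 290.] 0.7 [ 498.9 -202.1   80. ]
fence top [283. 224.] 0.83 [524.1 -60.4  50. ]
fence side [246. 293.] 0.81 [ 499.3 -179.9   50. ]
button_top top [354. 232.] 0.77 [ 506.7 -194.7   90. ]
button_top side [254. 280.] 0.67 [ 507.5 -194.7   90. ]
0.6 [ 159.96892388 -604.18525365  222.69028175] [ 3.11527331e+00  4.05413303e-01 -2.32187342e-05] [[ 0.967  0.256 -0.   ]
 [ 0.256 -0.967 -0.   ]
 [-0.     0.    -1.   ]] 18.700000000000003
```

View pics/top0.png

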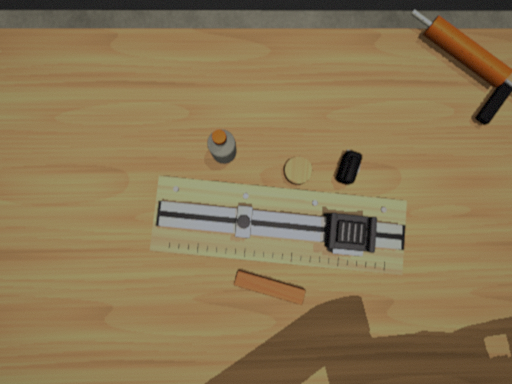

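View pics/side0.png

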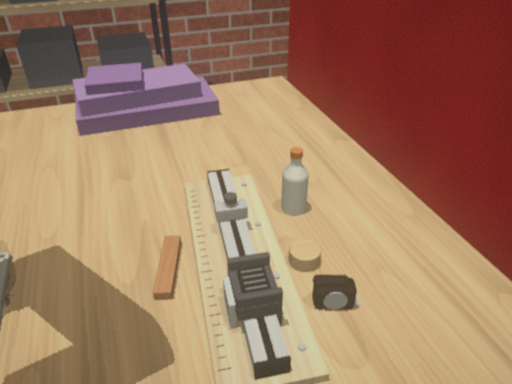

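```bash
python3 - <<'E'
from h import *
optics.get_image("top")
for l in("length_stop","collar_face","lock_button","fence"):
    for x in spotter.regions_of("top",l)[:1]:
        m=x["region"].astype(np.uint8);r=cv2.minAreaRect(cv2.findNonZero(m));b=cv2.boxPoints(r)
        z={"fence":18,"lock_button":90}.get(l,80)
        print(l,round(x["conf"],2),[tuple(at("top",p,z)[:2].round(1)) for p in b], b.round().tolist(), m.sum())
E
```

```text
length_stop 0.63 [(np.float64(471.2), np.float64(-125.1)), (np.float64(552.8), np.float64(-138.0)), (np.float64(537.5), np.float64(-247.1)), (np.float64(455.9), np.float64(-233.0))] [[318.0, 251.0], [323.0, 209.0], [378.0, 216.0], [373.0, 258.0]] 2057
collar_face 0.48 [(np.float64(531.5), np.float64(-164.3)), (np.float64(530.5), np.float64(-220.3)), (np.float64(485.4), np.float64(-218.3)), (np.float64(486.4), np.float64(-162.7))] [[337.0, 220.0], [365.0, 220.0], [365.0, 243.0], [337.0, 243.0]] 624
lock_button 0.57 [(np.float64(531.5), np.float64(-161.8)), (np.float64(530.6), np.float64(-216.9)), (np.float64(486.1), np.float64(-215.1)), (np.float64(487.1), np.float64(-160.2))] [[337.0, 220.0], [365.0, 220.0], [365.0, 243.0], [337.0, 243.0]] 631
fence 0.92 [(np.float64(474.6), np.float64(220.5)), (np.float64(634.9), np.float64(205.8)), (np.float64(572.0), np.float64(-339.7)), (np.float64(410.6), np.float64(-314.5))] [[149.0, 250.0], [157.0, 174.0], [409.0, 200.0], [402.0, 276.0]] 18938
```

The top view shows the stop at about (352,233), the collar at (243,221) and the rail running from (158,214) to (404,237). The loose things are the bottle at (222,147), disc (298,170), tape measure (348,167) and offcut (270,287). The side view shows the same layout, with the stop at (255,288) and the collar at (231,207). I'll refine the rail direction next and measure the pad and collar on a zoomed crop.

```bash
python3 - <<'E'
from h import *
im=optics.get_image("top")
cv2.imwrite("pics/z.png",cv2.resize(im[180:280,150:410],None,fx=3,fy=3,interpolation=cv2.INTER_CUBIC))
m=spotter.regions_of("top","fence")[0]["region"].astype(np.uint8)
n=max(cv2.findContours(m,0,1)[0],key=cv2.contourArea)[:,0]
# fit upper and lower long edges of base at z=18
for s in(0,1):
    pts=[]
    for c in range(170,400,3):
        r=np.where(m[:,c])[0]
        if len(r): pts.append(at("top",(c,r[0]-.5 if s==0 else r[-1]+.5),18)[:2])
    l=cv2.fitLine(np.array(pts,np.float32),cv2.DIST_HUBER,0,.01,.01).ravel()
    print(l, np.degrees(np.arctan(l[0]/l[1])), "x at y=-190,20:",[l[2]+(y-l[3])*l[0]/l[1] for y in(-190,20)])
E
```

```text
[ 1.1288545e-01  9.9360800e-01  6.0353497e+02 -6.5653572e+01] 6.4816756 x at y=-190,20: [np.float32(589.4078), np.float32(613.26624)]
[ 1.17638856e-01  9.93056417e-01  4.42241028e+02 -6.13380203e+01] 6.755853 x at y=-190,20: [np.float32(426.99954), np.float32(451.87643)]
```

View pics/z.png

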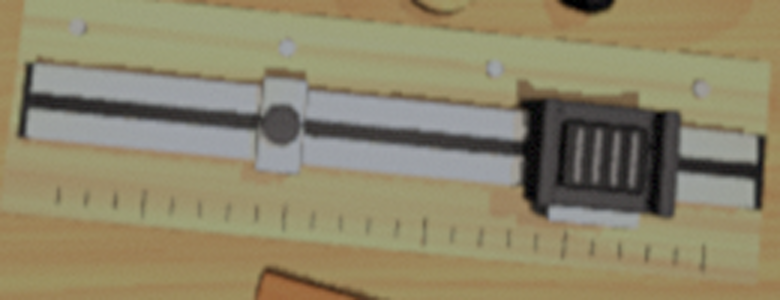

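The crop shows the pad centred at about (351.3,232.3) in full-picture pixels. The near edge of the collar's top is at about (251.3,221).

```bash
python3 - <<'E'
from h import *
fy=np.array([.1155,.9933,0]);fx=np.array([.9933,-.1155,0])
p=at("top",(351.3,232.3),90);c=at("top",(251.3,221),78)
print("pad",p,"collar",c,"travel",(c-p)@fy-45,"lateral",(c-p)@fx)
o=get_obs();M=R.from_rotvec(o["orientation"]).as_matrix()
t=p+fy*8;t[2]=130
print("target",t,"tool shift cm",M.T@(t-o["ee_pos"])/10)
ty=-fy;print("turn about tool z deg",np.degrees(np.arctan2(M[:,1]@-np.cross(np.array([0,0,-1]),ty)*0+np.dot(np.cross(M[:,1],ty),M[:,2]),M[:,1]@ty)))
E
```

```text
pad [ 507.21545137 -189.00429417   90.        ] collar [532.27451993   5.27602912  78.        ] travel 150.87296753925602 lateral 2.451795459173657
target [ 508.13945137 -181.05789417  130.        ] tool shift cm [ 44.48608535 -31.99314635   9.2672671 ]
turn about tool z deg 21.46039500552983
```

move_arm(
  rows=[
    [4.4,-3.2,0,0,0],
    [4.4,-3.2,0,0,0],
    [4.4,-3.2,0,0,0],
    [4.4,-3.2,0,0,0],
    [4.4,-3.2,0,0,0],
    [4.4,-3.2,0,0,0],
    [4.4,-3.2,0,0,0],
    [4.4,-3.2,0,0,0],
    [4.4,-3.2,0,0,0],
    [4.4,-3.2,0,0,0],
  ],
)

```text
t: 2.2
ee_pos: [504.5, -180.7, 223.0]
orientation: [3.115, 0.405, 0.001]
ft_force: [0.3, -0.3, -0.3]
width: 0.5
grasp_force: 0.0
```

move_arm(
  rows=[
    [0,0,3,7,0],
    [0,0,3,7,0],
    [0,0,1.5,7.5,0],
    [0,0,0,0,0],
  ],
)

```text
t: 2.7
ee_pos: [502.7, -181.9, 146.7]
orientation: [-3.136, 0.181, 0.004]
ft_force: [-1.0, -1.0, -0.8]
width: 0.5
grasp_force: 0.0
```

```bash
cat > s.py <<'E'
from h import *
fy=np.array([.1155,.9933,0])
p=np.array([507.2,-189,90]);o=get_obs();M=R.from_rotvec(o["orientation"]).as_matrix()
t=p+fy*8;t[2]=100
print(o["t"],o["ee_pos"].round(1) if hasattr(o["ee_pos"],"round") else o["ee_pos"],"w",o["width"],"F",np.round(o["ft_force"],2))
print(M.round(3),"shift",M.T@(t-o["ee_pos"])/10)
E
cat >> s.py <<'E'
im=optics.get_image("side");cv2.imwrite("pics/s1.png",cv2.resize(im[190:384,130:390],None,fx=3,fy=3,interpolation=cv2.INTER_CUBIC))
E
python3 s.py
```

```text
2.7 [ 502.7 -181.9  146.7] w 0.4505371821243059 F [-0.98 -0.99 -0.82]
[[ 0.993 -0.115 -0.002]
 [-0.115 -0.993  0.001]
 [-0.002 -0.001 -1.   ]] shift [ 0.54103246 -0.14078098  4.66689621]
```

View pics/s1.png

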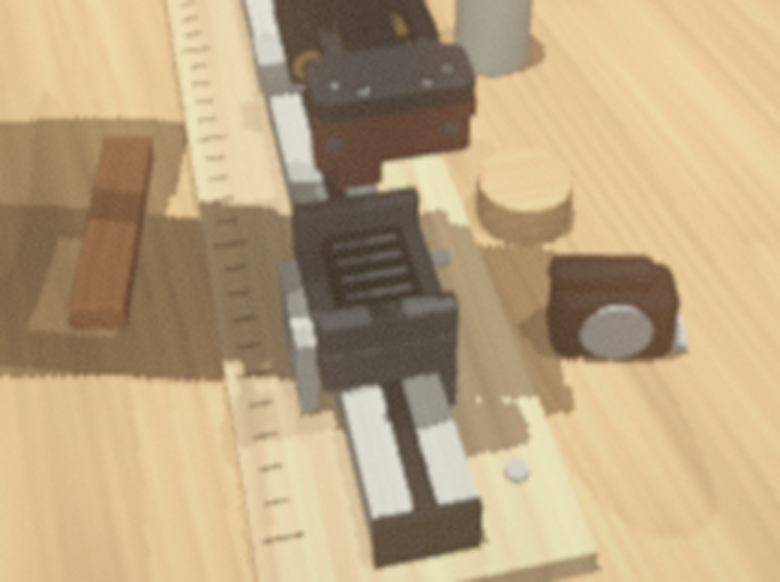

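The crop shows the shut fingertips at (355,180), above and in line with the pad at (370,268), with both cheeks clear of them. Next I descend.

move_arm(
  rows=[
    [0.5,0,2,0,0],
    [0,0,1.8,0,0],
    [0,0,0.6,0,0],
    [0,0,0.3,0,0],
    [0,0,0,0,0],
    [0,0,0,0,0],
  ],
)

```text
t: 3.5
ee_pos: [508.7, -182.9, 101.1]
orientation: [3.136, -0.183, 0.001]
ft_force: [-0.2, 0.6, 0.6]
width: 0.3
grasp_force: 0.0
```

move_arm(
  rows=[
    [0,0,0.3,0,0],
    [0,0,0.3,0,0],
    [0,0,0,0,0],
    [0,0,0,0,0],
  ],
)

```text
t: 4.0
ee_pos: [508.4, -182.8, 94.7]
orientation: [-3.136, 0.183, 0.0]
ft_force: [-0.2, -0.1, -0.7]
width: 0.2
grasp_force: 0.0
```

move_arm(
  rows=[
    [0,0,0.3,0,0],
    [0,0,0.2,0,0],
    [0,0,0,0,0],
    [0,0,0,0,0],
  ],
)

```text
t: 4.5
ee_pos: [508.4, -182.8, 89.7]
orientation: [3.136, -0.183, -0.0]
ft_force: [0.8, 0.3, 1.5]
width: 0.3
grasp_force: 0.8
```

move_arm(
  rows=[
    [0,0,0.3,0,0],
    [0,0,0.2,0,0],
    [0,0,0,0,0],
    [0,0,0,0,0],
  ],
)

```text
t: 5.0
ee_pos: [508.4, -182.8, 84.8]
orientation: [3.136, -0.183, 0.0]
ft_force: [-1.5, 1.0, 4.1]
width: 0.5
grasp_force: 2.6
```

move_arm(
  rows=[
    [0,0,0.15,0,0],
    [0,0,0,0,0],
    [0,0,0,0,0],
  ],
)

```text
t: 5.38
ee_pos: [508.4, -182.8, 83.3]
orientation: [3.136, -0.183, 0.0]
ft_force: [-1.5, 0.8, 6.0]
width: 0.3
grasp_force: 2.7
```

move_arm(
  rows=[
    [0,-0.4,0,0,0],
    [0,-0.4,0,0,0],
    [0,-0.4,0,0,0],
    [0,-0.4,0,0,0],
    [0,-0.4,0,0,0],
    [0,0,0,0,0],
  ],
)

```text
t: 6.12
ee_pos: [510.7, -162.8, 83.3]
orientation: [3.136, -0.182, 0.0]
ft_force: [-1.5, 0.2, 5.7]
width: 0.8
grasp_force: 2.7
```

```bash
sed -i 's/s1.png/s2.png/' s.py; python3 s.py
```

```text
6.125 [ 510.7 -162.8   83.3] w 0.7664233705082801 F [-1.48  0.19  5.69]
[[ 0.993 -0.116  0.   ]
 [-0.116 -0.993 -0.   ]
 [ 0.     0.    -1.   ]] shift [-0.04796834  1.84047498 -1.66823528]
```

View pics/s2.png

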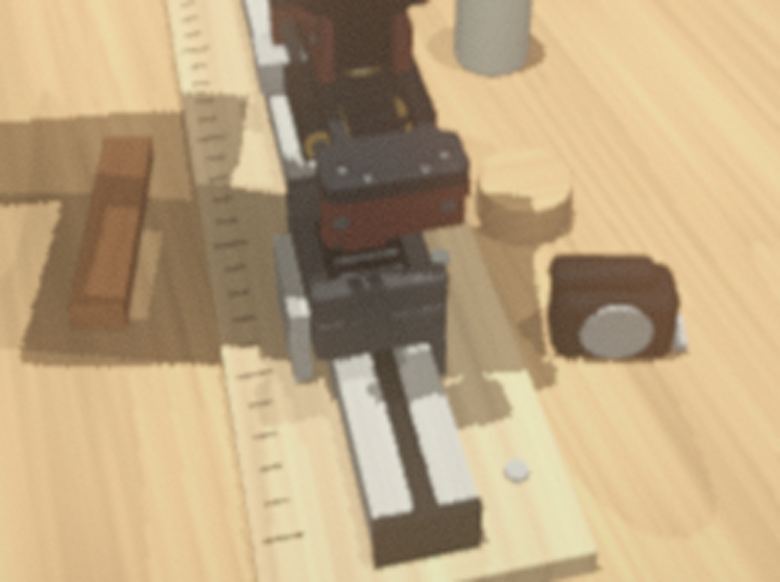

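The stop has moved along with the pad held down: its near cheek went from row 350 to about 320. I'll keep pushing.

move_arm(
  rows=[
    [0,-0.8,0,0,0],
    [0,-0.8,0,0,0],
    [0,-0.8,0,0,0],
    [0,-0.8,0,0,0],
    [0,-0.8,0,0,0],
    [0,-0.8,0,0,0],
    [0,-0.8,0,0,0],
    [0,-0.8,0,0,0],
    [0,-0.8,0,0,0],
    [0,-0.8,0,0,0],
  ],
)

```text
t: 7.42
ee_pos: [520.0, -83.6, 83.3]
orientation: [3.136, -0.182, -0.0]
ft_force: [-2.2, -2.6, 6.0]
width: 0.5
grasp_force: 2.7
```

move_arm(
  rows=[
    [0,-0.8,0,0,0],
    [0,-0.8,0,0,0],
    [0,-0.8,0,0,0],
    [0,-0.4,0,0,0],
    [0,0,0,0,0],
  ],
)

```text
t: 8.05
ee_pos: [523.2, -55.3, 83.3]
orientation: [-3.136, 0.182, 0.0]
ft_force: [-2.3, 2.0, 5.0]
width: 0.5
grasp_force: 2.7
```

```bash
python3 - <<'E'
from h import *
o=get_obs();print(o["ee_pos"],o["ft_force"])
im=optics.get_image("side");cv2.imwrite("pics/s3.png",cv2.resize(im[150:300,180:330],None,fx=4,fy=4,interpolation=cv2.INTER_CUBIC))
E
```

```text
[523.2217727  -55.29322393  83.27546167] [-2.3436263   2.03886282  5.02359988]
```

View pics/s3.png

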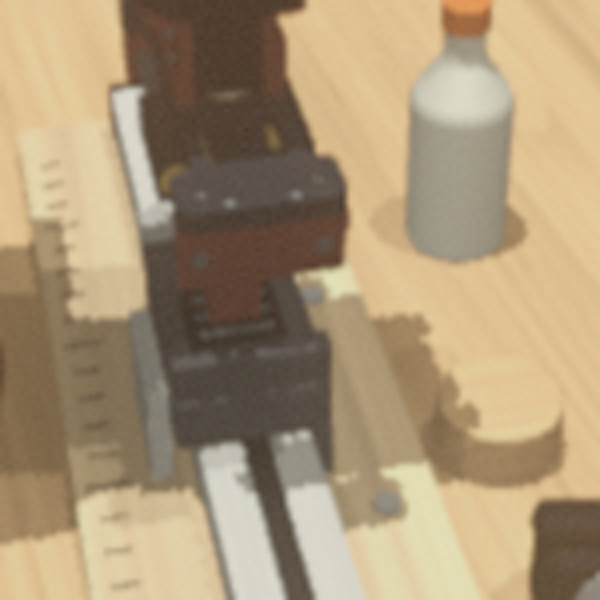

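The stop follows with the pad down and the collar is just ahead, at about (150,210) in the crop. I'll go slower now and watch the force.

move_arm(
  rows=[
    [0,-0.4,0,0,0],
    [0,-0.4,0,0,0],
    [0,-0.4,0,0,0],
    [0,-0.2,0,0,0],
    [0,-0.2,0,0,0],
    [0,0,0,0,0],
  ],
)

```text
t: 8.85
ee_pos: [525.0, -39.8, 83.3]
orientation: [3.136, -0.183, -0.0]
ft_force: [-0.5, -1.1, 5.3]
width: 0.7
grasp_force: 2.7
```

move_arm(
  rows=[
    [0,-0.2,0,0,0],
    [0,-0.1,0,0,0],
    [0,0,0,0,0],
  ],
)

```text
t: 9.22
ee_pos: [525.3, -36.9, 83.3]
orientation: [3.136, -0.183, -0.0]
ft_force: [-2.6, -1.8, 5.3]
width: 0.8
grasp_force: 2.7
```

move_arm(
  rows=[
    [0,-0.1,0,0,0],
    [0,-0.1,0,0,0],
    [0,0,0,0,0],
  ],
)

```text
t: 9.6
ee_pos: [525.6, -35.0, 83.3]
orientation: [3.136, -0.183, -0.0]
ft_force: [-1.8, -0.7, 5.1]
width: 0.7
grasp_force: 2.7
```

move_arm(
  rows=[
    [0,-0.1,0,0,0],
    [0,-0.1,0,0,0],
    [0,0,0,0,0],
  ],
)

```text
t: 9.98
ee_pos: [525.8, -33.0, 83.2]
orientation: [3.136, -0.183, -0.0]
ft_force: [-1.1, -1.9, 5.7]
width: 0.6
grasp_force: 2.7
```

move_arm(
  rows=[
    [0,-0.1,0,0,0],
    [0,-0.1,0,0,0],
    [0,0,0,0,0],
  ],
)

```text
t: 10.35
ee_pos: [526.0, -31.2, 83.3]
orientation: [3.136, -0.182, -0.0]
ft_force: [-1.9, -2.5, 5.3]
width: 0.6
grasp_force: 2.7
```

move_arm(
  rows=[
    [0,-0.1,0,0,0],
    [0,-0.1,0,0,0],
    [0,0,0,0,0],
  ],
)

```text
t: 10.72
ee_pos: [526.6, -29.4, 83.4]
orientation: [3.135, -0.182, 0.001]
ft_force: [-1.0, -3.6, 6.0]
width: 0.7
grasp_force: 2.7
```

move_arm(
  rows=[
    [0,-0.1,0,0,0],
    [0,-0.1,0,0,0],
    [0,0,0,0,0],
  ],
)

```text
t: 11.1
ee_pos: [527.0, -27.5, 83.4]
orientation: [3.135, -0.182, 0.001]
ft_force: [-0.8, -3.8, 5.6]
width: 0.6
grasp_force: 2.7
```

move_arm(
  rows=[
    [0,-0.1,0,0,0],
    [0,-0.1,0,0,0],
    [0,0,0,0,0],
  ],
)

```text
t: 11.48
ee_pos: [527.3, -25.5, 83.5]
orientation: [3.135, -0.182, 0.002]
ft_force: [-0.9, -2.3, 5.6]
width: 0.3
grasp_force: 2.7
```

```bash
python3 - <<'E'
from h import *
F=[]
for i in range(6):
    im=optics.get_image("side"); F.append(get_obs()["ft_force"])
print(np.mean(F,0).round(2),np.std(F,0).round(2),get_obs()["ee_pos"])
cv2.imwrite("pics/s4.png",cv2.resize(im[170:270,190:290],None,fx=6,fy=6,interpolation=cv2.INTER_CUBIC))
E
```

```text
[-1.04 -3.73  5.64] [0.22 0.54 0.43] [527.32215372 -25.51350739  83.46078322]
```

View pics/s4.png

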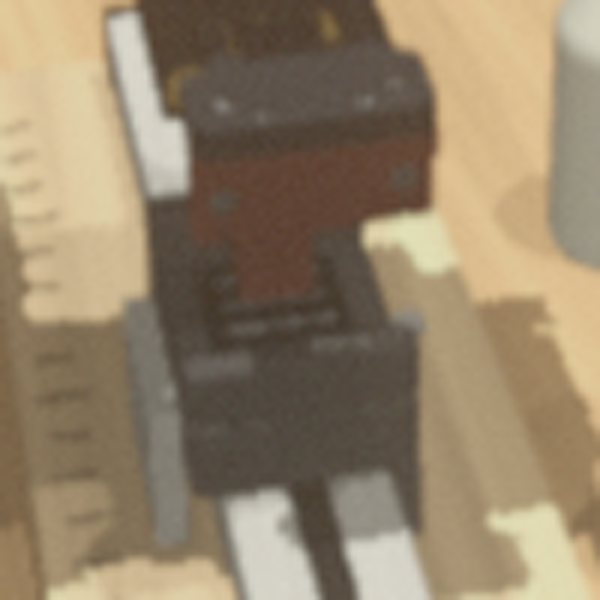

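The stop now looks close against the collar, and the steady -3.7 N suggests the tips are sliding on the pad. I'll continue to the cheek for a clear push.

move_arm(
  rows=[
    [0,-0.1,0,0,0],
    [0,-0.1,0,0,0],
    [0,0,0,0,0],
  ],
)

```text
t: 12.15
ee_pos: [527.6, -23.5, 83.5]
orientation: [3.135, -0.182, 0.002]
ft_force: [-1.2, -4.3, 5.0]
width: 0.5
grasp_force: 2.7
```

move_arm(
  rows=[
    [0,-0.1,0,0,0],
    [0,-0.1,0,0,0],
    [0,0,0,0,0],
  ],
)

```text
t: 12.52
ee_pos: [527.8, -21.5, 83.5]
orientation: [3.135, -0.182, 0.002]
ft_force: [-1.3, -4.4, 5.6]
width: 0.7
grasp_force: 2.7
```

move_arm(
  rows=[
    [0,-0.1,0,0,0],
    [0,-0.1,0,0,0],
    [0,0,0,0,0],
  ],
)

```text
t: 12.9
ee_pos: [528.1, -19.5, 83.5]
orientation: [3.135, -0.182, 0.002]
ft_force: [-1.0, -4.3, 4.8]
width: 0.5
grasp_force: 2.7
```

move_arm(
  rows=[
    [0,-0.1,0,0,0],
    [0,-0.1,0,0,0],
    [0,0,0,0,0],
  ],
)

```text
t: 13.28
ee_pos: [528.3, -17.5, 83.4]
orientation: [3.135, -0.182, 0.002]
ft_force: [-0.1, -3.1, 5.1]
width: 0.5
grasp_force: 2.7
```

move_arm(
  rows=[
    [0,-0.1,0,0,0],
    [0,-0.1,0,0,0],
    [0,0,0,0,0],
  ],
)

```text
t: 13.65
ee_pos: [528.5, -15.6, 83.5]
orientation: [3.135, -0.182, 0.002]
ft_force: [-0.6, -3.5, 4.9]
width: 0.4
grasp_force: 3.0
```

```bash
python3 - <<'E'
from h import *
im=optics.get_image("side")
z=cv2.resize(im[170:270,190:290],None,fx=6,fy=6,interpolation=cv2.INTER_CUBIC)
cv2.imwrite("pics/s5.png",z); a=cv2.imread("pics/s4.png")
for n,(x0,y0,x1,y1) in {"cheek":(130,330,425,545)}.items():
    r=cv2.matchTemplate(z,a[y0:y1,x0:x1],cv2.TM_CCOEFF_NORMED);_,v,_,l=cv2.minMaxLoc(r);print(n,v,(l[0]-x0)/6,(l[1]-y0)/6)
# stop location: project near-cheek top outer edge mid zoom(303,350)
fy=np.array([.1155,.9933,0]); print(at("side",(190+303/6,170+352/6),102))
t=optics.get_image("top");cv2.imwrite("pics/t5.png",cv2.resize(t[180:280,150:410],None,fx=3,fy=3,interpolation=cv2.INTER_CUBIC))
E
```

```text
cheek 0.9530119299888611 0.0 -0.16666666666666666
[521.1518951  -83.41928642 102.        ]
```

View pics/t5.png

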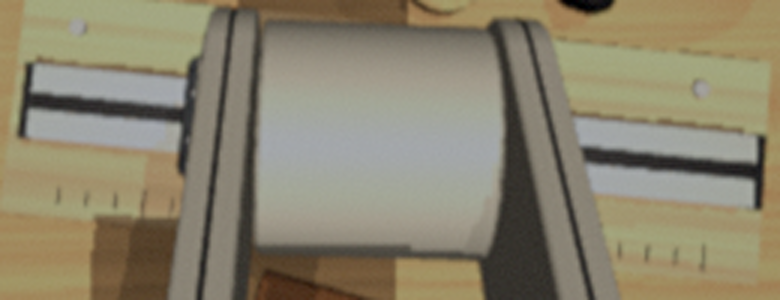

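The top view is blocked by the wrist. The side match shows the stop hasn't moved while the tips slid 10 mm, and its face works out at y≈6 against about 5 for the collar, so it looks home. A little more push onto the cheek should confirm it.

move_arm(
  rows=[
    [0,-0.1,0,0,0],
    [0,-0.1,0,0,0],
    [0,0,0,0,0],
  ],
)

```text
t: 14.12
ee_pos: [528.6, -15.5, 83.5]
orientation: [3.133, -0.181, 0.001]
ft_force: [-1.1, -16.7, 5.7]
width: 0.3
grasp_force: 8.9
```

move_arm(
  rows=[
    [0,-0.1,0,0,0],
    [0,-0.05,0,0,0],
    [0,0,0,0,0],
  ],
)

```text
t: 14.5
ee_pos: [528.5, -15.4, 83.5]
orientation: [3.131, -0.18, 0.001]
ft_force: [-2.9, -24.3, 6.0]
width: 0.5
grasp_force: 13.3
```

The tips are on the cheek and the stop is solid against the collar. I'll ease most of the push off, then lift straight up.

move_arm(
  rows=[
    [0,0.1,0,0,0],
    [0,0.1,0,0,0],
    [0,0,0,0,0],
  ],
)

```text
t: 14.88
ee_pos: [528.5, -15.5, 83.5]
orientation: [3.134, -0.181, 0.001]
ft_force: [-1.8, -13.0, 6.2]
width: 0.6
grasp_force: 7.6
```

move_arm(
  rows=[
    [0,0,-0.3,0,0],
    [0,0,-0.4,0,0],
    [0,0,-0.4,0,0],
    [0,0.1,-0.6,0,0],
    [0,0.2,-1,0,0],
    [0,0,-3,0,0],
    [0,0,-4,0,0],
    [0,0,-4,0,0],
  ],
)

```text
t: 15.88
ee_pos: [527.9, -16.2, 221.8]
orientation: [-3.136, 0.183, -0.001]
ft_force: [0.3, 0.5, -0.6]
width: 0.7
grasp_force: 0.0
```

move_arm(
  rows=[
    [-4,4,0,0,0],
    [-4,4,0,0,0],
    [-4,4,0,0,0],
    [-4,4,0,0,0],
    [-4,4,0,0,0],
    [-4,4,0,0,0],
    [0,4,0,0,0],
    [0,4,0,0,0],
    [0,0,0,0,0],
  ],
)

```text
t: 17.0
ee_pos: [252.4, -308.7, 220.9]
orientation: [3.134, -0.187, 0.002]
ft_force: [-0.0, 1.1, -0.1]
width: 0.6
grasp_force: 0.0
```

```bash
python3 - <<'E'
from h import *
t=optics.get_image("top");cv2.imwrite("pics/t6.png",cv2.resize(t[120:310,150:410],None,fx=3,fy=3,interpolation=cv2.INTER_CUBIC))
print(get_obs()["t"],get_obs()["ee_pos"])
E
```

```text
17.05 [ 252.1892754  -307.06556789  220.50230989]
```

View pics/t6.png

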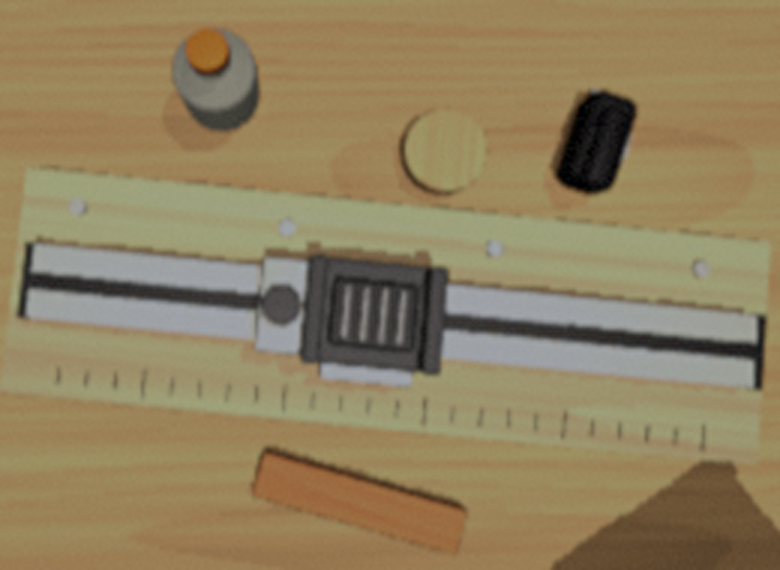

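The stop (305–445, 310) butts against the collar, whose screw is still at (282,304). The bystanders haven't moved and the arm is clear.

```bash
python3 -c "
from h import *
print(close_job())"
```

```text
the job is handed in; nothing more can be done
None
```

The stop was pushed against the collar with the pad held down, then the pad was released to lock it; the collar and loose items look unmoved, the arm is clear, and I handed the job in at about 17 s (no verdict returned).

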